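# Tip the chilling balls out of the deep tin

## Robot

A 7-joint arm with a two-finger parallel gripper is mounted at the origin on the work surface. World frame = base frame: x ahead of the robot, y to its left, z up, the work surface at z = 0. Lengths are in mm, angles in rad, forces in N, time in s.
With the tool pointing down it reaches from about 400 to 875 mm from the base axis. Payload 4.4 kg.
Tool frame: the origin (TCP) lies on the centre line of the jaws, within the pads' length; the fingertips stand 25 mm ahead of it and the grasp point (between the pads) lies 6 mm ahead of it (ctrl.finger_overhang is the distance from the TCP to the fingertips, in mm); z points along the fingers, y is the line along which they close (so a half turn about z gives the same grasp; the last joint's range is limited). The gripper opens to 85 mm and grips with 20 to 120 N. Pads are 22 mm wide; open, the fingers measure 114 mm over their backs; the gripper's body (76 mm by 85 mm) begins 54 mm behind the grasp point. The pads swing forward as they close: fully open they stand 13 mm farther back than shut.
Start: joints at [-1.31, 0.628, 0.038, 1.517, -0.027, 0.996, -0.02], TCP at [208.636, 615.62, 256.313] pointing down, gripper open.
Joint ranges: [-3.06, 3.06], [-0.37, 2.12], [-1.25, 1.32], [0.18, 2.47], [-1.1, 4.24], [0.23, 1.98], [-2.94, 2.94]. Speed limits (rad/s): [2.57, 2.57, 3.14, 3.14, 3.14, 3.14, 3.14].

## Interface

Orientations are given as [roll, pitch, yaw] about the fixed x, y, z axes, in that order (R = Rz(yaw) Ry(pitch) Rx(roll)).
In Python, from cell import ctrl gives the robot as it stands. The module is installed in compiled form; this text tells all that it offers.
- The arm moves only by the tool play_rows, never from a script. Its argument "targets" is a list of rows, each a list of 5 numbers: the closure, from 0 (fully open) to 1 (shut), then the shift along the tool's x, y, z in cm, then the turn about the tool's z in degrees. In form: [[gripper, dx, dy, dz, spin], ...]. A call has 1 to 10 rows; each row is the pose to reach, as a shift and turn from the pose commanded when the call began, along the tool's axes at that moment; what a row does not reach only later rows make up. A row lasts 1/10 s, in which the tool goes at most 50 mm and 8.59 degrees, less where a joint would pass 70% of its speed; a pose out of reach is approached as far as the arm can. A call with a gripper value outside its range is refused whole. The fingers move at their own pace and stop on an object; the grip force is fixed at half the most. Time passes only in rows, so rows that repeat a pose let the fingers close. It gives the time, the measured TCP pose, the force, the opening and the grip force at its end, in the units of the state.
- ctrl.read_state(): the state, without advancing time (a new reading comes with each control period).
- ctrl.get_image(name): name is "scene" or "top"; returns (picture, depth): 480x640x3 uint8, red, green, blue; 480x640 float32, mm along the optical axis (not along the pixel's ray), 0 where there is no reading.
- ctrl.calibration(name): a dict with "vfov" (degrees; the focal length in pixels is half the picture's height over the tangent of half this angle, whatever the lens; pixels are square), "cx", "cy" (the principal point, pixels), "extrinsics" (4x4, takes a point from camera to world coordinates). Camera axes: x right, y down, z forward; pixel columns grow to the right and rows downward; lengths in mm; the calibration is good to about 2 mm. A picture is of the moment at which its call begins. calibration takes no time and is no camera call.
- ctrl.finish_job(): hands the job in; it is judged then, once.
Trained networks look in the newest picture that a camera, given by its name, has taken for a name from the list of things; names that differ only in an ending like _2 or _b are one class to them, and where a whole thing is asked for, a point or a joint stands for the part that bears it (a point fixed in the world has none). Each returns a list of dicts, best first, with "confidence" (0 to 1); they miss things now and then, are a little off and sometimes report something else, mostly with a low value. They report only what shows in the picture. A call takes as long as a camera call.
- ctrl.search_frame(camera, name): "bbox" ([left, top, right, bottom] in pixels, round what is visible of it).
- ctrl.trace(camera, name): "pixels" (480x640 bool, what is visible of it) and "bbox" ([left, top, right, bottom] in pixels, round what is visible of it).
The state is a dict: "clock": time; "qpos": joint angles; "qd": joint speeds; "tau": joint torques, N m; "eef_pos": TCP position; "tool_rot": TCP orientation; "force": force on the tool from outside, world axes, zero at the start; "torque": the same for the moment, N m; "width": finger opening in mm; "gripper_force": force on a finger pad.
Only numpy, scipy, OpenCV 4.12 (cv2) and the standard library are available. Lean on these libraries where they do the work, as an engineer would, in place of code of your own. Each camera call takes 0.05 s, during which the arm holds its last target. There are 200 camera calls.

## Task

Two steel chilling balls lie in the deeper of the two tipping tins. Take that tin by the handle bar at its back, tip it slowly about 30 degrees and hold it still there for a second to feel the weight of the balls roll forward, then tip it on slowly until both balls have rolled into the bowl under its lip. Then lower the tin gently back to rest on its stand and let go, leaving the bowl standing where it is.

Things in the scene. Friction and masses are not known exactly. Their poses are not given: they have to be found in the camera images.
- deep_tin: Opaque metal tin, 150 x 118 mm, 110 mm deep (bystander: same make, 50 mm deep), half lid over the rear. Origin: middle of the hinge at its lip, 125 mm above the worktop. At rest z is up, x points to the bowl (pouring side, away from the robot). Turns only about its y, 0 to 1.4 rad, back rising; sinks back by its weight, damped. Balls roll out from about 55 degrees; 70 empties it in a second.
- deep_handle (a point): Middle of the deep tin's handle: round steel bar, 10 mm thick, along the tin's y, 86 mm free length, at (-195, 0, 30) mm in the tin's frame: 45 mm behind its back wall, 155 mm above the worktop at rest. Axes parallel to the tin's. Can be pinched from above and turns between the fingers while the tool stays upright. Tin 350 g, plus balls.
- bowl: White round bowl, 180 mm across the rim, 60 mm high, loose, 450 g, standing in front of the deep tin with its centre 85 mm beyond the lip. The origin is the centre of its underside, z up.
- ball_a_center (a point): Polished steel drink-chilling ball, 44 mm across, roughly 70 to 180 g. This point is its centre. At the start it lies inside the deep tin on its floor, mostly hidden by its walls and half lid.
- ball_b_center (a point): Polished steel drink-chilling ball, 44 mm across, roughly 70 to 180 g. This point is its centre. At the start it lies inside the deep tin on its floor, mostly hidden by its walls and half lid.

How it is judged:
By the outcome, as a careful person would: the job done as asked, in the order asked, and still so for the second after the job is handed in, with the robot touching nothing.
It also fails if it takes over 56 s, if anything falls off the work surface, if the arm or the gripper's body presses on something with over 40 N, if the wrist force passes 120 N, or if a joint passes its speed limit or range.

## Working session

There is one attempt and no reset: what is moved stays moved. The work goes in short steps, Python scripts to look and compute and a tool call to move; the robot and the scene stay as the last step left them, time stands still between calls to the robot, and variables do not carry over. Pictures are saved under pics/ and viewed, at most 10 in all, crops included, and the job is handed in when it is done.

Besides the shell and the picture viewer there is one more tool, called after "Request:" as a command line: name --pt "numbers of a row" for each row, then --argument value for the rest. play_rows: Moves the arm, as the interface text tells. Its arguments: {"type":"object","properties":{"targets":{"type":"array"}},"required":["targets"]}

```bash
mkdir -p pics; cat > h.py <<'E'
import numpy as np, cv2
from cell import ctrl
def P(cam,d,mask):
    c=ctrl.calibration(cam); f=240/np.tan(np.radians(c["vfov"]/2))
    v,u=np.nonzero(mask&(d>0)); z=d[v,u]
    p=np.stack([(u-c["cx"])*z/f,(v-c["cy"])*z/f,z,np.ones_like(z)])
    return (np.array(c["extrinsics"])@p)[:3].T
E
python3 - <<'E'
from h import *
ims=[]
for cam in("scene","top"):
    im,d=ctrl.get_image(cam); cv2.imwrite(f"pics/{cam}0.png",im[:,:,::-1]); np.save(cam+"_d",d)
    for n in("deep_tin","deep_handle","bowl"):
        for r in ctrl.trace(cam,n)[:3]:
            p=P(cam,d,r["pixels"])
            print(cam,n,round(r["confidence"],2),r["bbox"],len(p),np.percentile(p,[2,50,98],axis=0).round().tolist() if len(p) else"")
s=ctrl.read_state();print(s["clock"],s["eef_pos"],s["tool_rot"],s["force"])
E
```

```text
scene deep_tin 0.58 [150.0, 156.3, 246.1, 292.1] 7644 [[496.0, -252.0, 8.0], [592.0, -201.0, 127.0], [692.0, -133.0, 159.0]]
scene deep_tin 0.31 [210.2, 233.5, 232.6, 262.9] 532 [[564.0, -183.0, 27.0], [589.0, -163.0, 52.0], [602.0, -147.0, 60.0]]
scene deep_handle 0.64 [153.3, 156.9, 245.4, 292.9] 7600 [[496.0, -251.0, 12.0], [592.0, -201.0, 127.0], [693.0, -133.0, 159.0]]
scene bowl 0.56 [147.6, 297.0, 269.1, 423.5] 11672 [[694.0, -264.0, 3.0], [767.0, -190.0, 25.0], [854.0, -103.0, 61.0]]
scene bowl 0.46 [148.5, 156.6, 246.6, 296.3] 7615 [[496.0, -251.0, 13.0], [592.0, -200.0, 127.0], [693.0, -133.0, 159.0]]
top deep_tin 0.87 [384.8, 195.6, 466.2, 320.0] 7636 [[494.0, -250.0, 31.0], [605.0, -192.0, 125.0], [691.0, -132.0, 159.0]]
top deep_handle 0.71 [386.4, 193.9, 471.8, 320.4] 7550 [[494.0, -249.0, 34.0], [605.0, -192.0, 125.0], [690.0, -132.0, 159.0]]
top bowl 0.62 [367.1, 117.0, 464.3, 204.0] 6501 [[716.0, -263.0, 3.0], [790.0, -189.0, 23.0], [857.0, -102.0, 60.0]]
0.4 [208.61258007 615.54559152 256.1763788 ] [-3.14132746e+00  1.85219706e-05  2.81478929e+00] [ 0.13295121 -0.92454364  0.03993137]
```

View pics/top0.png

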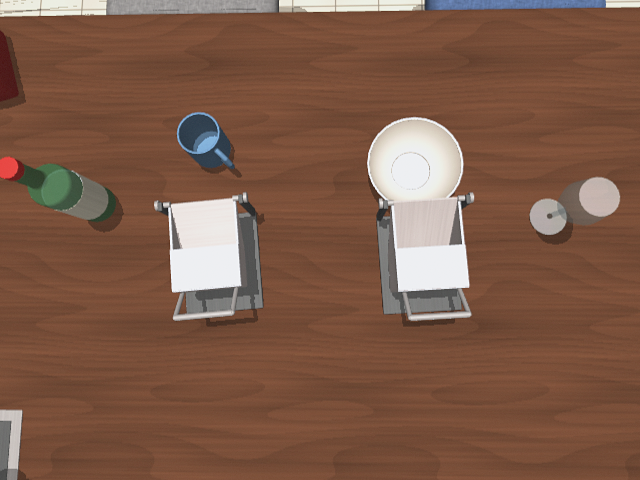

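View pics/scene0.png

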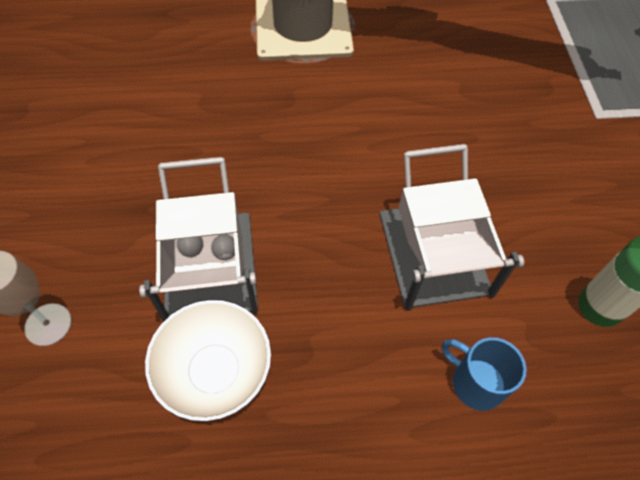

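```bash
python3 - <<'E'
from h import *
d=np.load("top_d.npy")
p=P("top",d,np.ones(d.shape,bool))
m=(p[:,2]>142)&(p[:,2]<175)&(p[:,0]<650)&(p[:,1]<-100)&(p[:,1]>-300)&(p[:,0]>450)
q=p[m];print(len(q),np.percentile(q,[0,2,25,50,75,98,100],axis=0).round())
for y in range(-260,-120,10):
    r=q[abs(q[:,1]-y)<5]
    if len(r):print(y,len(r),r.min(0).round(),r.mean(0).round(1),r.max(0).round())
# lid plane / tin direction
t=p[(p[:,2]>118)&(p[:,2]<135)&(p[:,0]>530)&(p[:,0]<720)&(p[:,1]<-110)&(p[:,1]>-300)]
print(cv2.minAreaRect(t[:,:2].astype(np.float32)), t[:,2].mean())
b=p[(p[:,2]>52)&(p[:,2]<70)&(p[:,0]>680)&(p[:,1]<-80)&(p[:,1]>-300)]
print("bowl",cv2.minEnclosingCircle(b[:,:2].astype(np.float32)))
E
```

```text
471 [[ 489. -249.  142.]
 [ 489. -248.  144.]
 [ 494. -228.  156.]
 [ 497. -198.  159.]
 [ 500. -169.  160.]
 [ 511. -149.  162.]
 [ 516. -148.  165.]]
-250 30 [ 494. -249.  142.] [ 504.5 -246.9  152.7] [ 515. -245.  160.]
-240 59 [ 494. -245.  143.] [ 502.1 -241.2  155.4] [ 516. -236.  163.]
-230 40 [ 492. -235.  156.] [ 498.  -230.1  159.1] [ 502. -225.  163.]
-220 44 [ 492. -225.  155.] [ 497.2 -220.1  159. ] [ 502. -215.  163.]
-210 36 [ 492. -214.  155.] [ 496.5 -210.1  159. ] [ 500. -206.  162.]
-200 42 [ 491. -205.  155.] [ 496.2 -199.9  158.9] [ 500. -195.  162.]
-190 42 [ 491. -195.  155.] [ 495.2 -190.1  158.8] [ 500. -185.  163.]
-180 36 [ 491. -184.  155.] [ 494.8 -179.9  159.2] [ 499. -175.  165.]
-170 42 [ 489. -175.  154.] [ 494.4 -170.1  158.8] [ 499. -165.  162.]
-160 40 [ 489. -165.  152.] [ 493.3 -160.   158.9] [ 500. -155.  162.]
-150 60 [ 489. -155.  142.] [ 499.4 -151.1  151.8] [ 509. -148.  162.]
((612.572265625, -194.5953369140625), (170.62876892089844, 156.7672119140625), 4.29464864730835) 127.95093772770723
bowl ((764.5907592773438, -173.9241485595703), 102.7828140258789)
```

The deep tin with the two balls is at top-image pixels (430, 245), with the bowl in front of it at (415, 160). The shallow tin is on the left. In the scene view the balls show at (190, 243) and (223, 245). The handle centre is about (496, -198, 155) and the tin's yaw is about 0.067 rad.

Request:
play_rows --pt "0.4 -4 -2.7 -0.1 6" --pt "0.4 -8 -5.4 -0.2 12" --pt "0.4 -12 -8.2 -0.3 18" --pt "0.4 -16 -10.9 -0.5 24" --pt "0.4 -20 -13.6 -0.6 30" --pt "0.4 -24 -16.3 -0.7 36" --pt "0.4 -28 -19 -0.8 42" --pt "0.4 -32 -21.8 -1 48" --pt "0.4 -36 -24.5 -1 54" --pt "0.4 -40 -27.2 -1 60"

```text
clock: 1.4
eef_pos: [501.2, 228.1, 266.7]
tool_rot: [3.141, -0.001, 1.763]
force: [0.3, -0.2, -0.1]
width: 51.3
gripper_force: 0.0
```

```bash
cat >> h.py <<'E'
def to(x,y,z,yaw=np.pi/2+.067):
    s=ctrl.read_state(); p=np.array(s["eef_pos"]); t=s["tool_rot"][2]
    d=np.array([x,y,z])-p
    print(s["clock"],p.round(1),np.round(s["tool_rot"],4),"w",s["width"],"F",np.round(s["force"],1),"->cm",
      np.round([(d[0]*np.cos(t)+d[1]*np.sin(t))/10,(d[0]*np.sin(t)-d[1]*np.cos(t))/10,-d[2]/10],2),"spin",round(np.degrees(t-yaw),2))
E
python3 -c "
from h import *
to(496,-198,215)"
```

```text
1.4 [501.2 228.1 266.7] [ 3.1408e+00 -6.0000e-04  1.7635e+00] w 51.2855469970123 F [ 0.3 -0.2 -0.1] ->cm [-41.72  -8.67   5.17] spin 7.2
```

Request:
play_rows --pt "0.4 -4.6 -1 0 1" --pt "0.4 -9.2 -2 0 2" --pt "0.4 -13.8 -3 0.5 3" --pt "0.4 -18.4 -4 1 4" --pt "0.4 -23 -5 1.5 5" --pt "0.4 -27.6 -5.8 2.2 6" --pt "0.4 -32.2 -6.7 3 7" --pt "0.4 -36.8 -7.6 4 7.3" --pt "0.4 -41.2 -8.6 4.5 7.3" --pt "0.4 -41.2 -8.6 5 7.3"

```text
clock: 2.4
eef_pos: [495.2, -199.7, 216.7]
tool_rot: [3.141, 0.006, 1.629]
force: [-0.7, 0.3, 0.3]
width: 51.2
gripper_force: 0.0
```

```bash
python3 - <<'E'
from h import *
to(496,-198,161)
im,d=ctrl.get_image("top"); cv2.imwrite("pics/t1.png",cv2.resize(im[150:350,340:540,::-1],(600,600)))
im,d=ctrl.get_image("scene"); cv2.imwrite("pics/s1.png",cv2.resize(im[60:320,90:350,::-1],(600,600)))
E
```

```text
2.4 [ 495.2 -199.7  216.7] [3.1406 0.0058 1.6294] w 51.20397241196232 F [-0.7  0.3  0.3] ->cm [0.16 0.09 5.57] spin -0.48
```

View pics/s1.png

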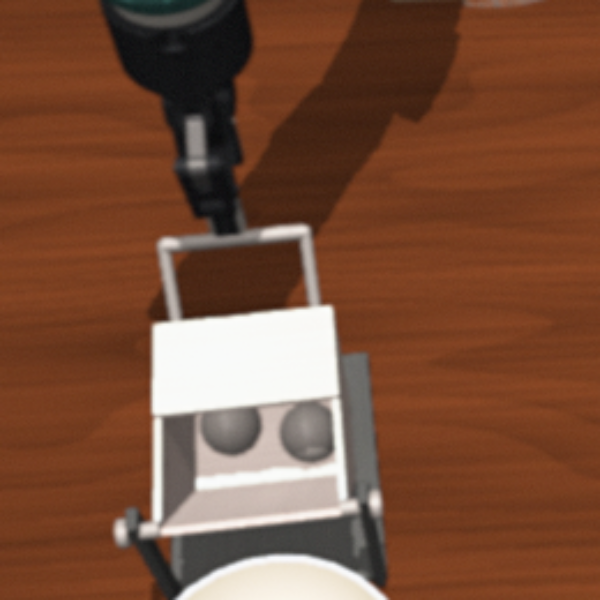

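The crop shows the gripper in line over the middle of the bar, at about (230, 235), with both balls still in the tin. Next I descend, settle and close.

Request:
play_rows --pt "0.4 0 0 0.5 0" --pt "0.4 0 0 1.4 0" --pt "0.4 0 0 2.4 0" --pt "0.4 0 0 3.4 0" --pt "0.4 0 0 4.3 0" --pt "0.4 0 0 5 0" --pt "0.4 0 0 5.4 0" --pt "0.4 0 0 5.5 0" --pt "0.4 0 0 5.5 0" --pt "0.4 0 0 5.5 0"

```text
clock: 3.5
eef_pos: [496.6, -191.4, 161.6]
tool_rot: [3.141, 0.0, 1.64]
force: [0.4, -0.9, 0.3]
width: 51.3
gripper_force: 0.0
```

```bash
python3 -c "
from h import *
to(496,-198,161)"
```

```text
3.5 [ 496.6 -191.4  161.6] [3.141e+00 2.000e-04 1.640e+00] w 51.30587506211182 F [ 0.4 -0.9  0.3] ->cm [-0.65 -0.1   0.06] spin 0.13
```

Request:
play_rows --pt "0.4 -0.3 0 0 0" --pt "0.4 -0.6 0 0 0" --pt "0.4 -0.6 0 0 0" --pt "0.6 -0.6 0 0 0" --pt "0.8 -0.6 0 0 0" --pt "1 -0.6 0 0 0" --pt "1 -0.6 0 0 0" --pt "1 -0.6 0 0 0" --pt "1 -0.6 0 0 0" --pt "1 -0.6 0 0 0"

```text
clock: 4.5
eef_pos: [497.9, -197.1, 161.5]
tool_rot: [3.14, 0.0, 1.641]
force: [5.9, 1.4, -1.4]
width: 7.6
gripper_force: 58.4
```

```bash
python3 - <<'E'
from h import *
to(496,-198,161)
def pos(a):
    a=np.radians(a);return np.array([-195*np.cos(a)+30*np.sin(a),195*np.sin(a)+30*np.cos(a)])/10
for lo,hi in((0,8),(8,19),(19,30),(30,40),(40,50),(50,60),(60,70),(70,76)):
    a=np.linspace(lo,hi,11)[1:]
    print(lo,hi,[(pos(x)-pos(lo)).round(2).tolist() for x in a])
E
```

```text
4.5 [ 497.9 -197.1  161.5] [3.1396e+00 4.0000e-04 1.6405e+00] w 7.633743196321003 F [ 5.9  1.4 -1.4] ->cm [-0.08 -0.2   0.05] spin 0.16
0 8 [[0.04, 0.27], [0.09, 0.54], [0.14, 0.81], [0.2, 1.08], [0.26, 1.35], [0.32, 1.62], [0.39, 1.89], [0.46, 2.15], [0.53, 2.42], [0.61, 2.68]]
8 19 [[0.11, 0.36], [0.23, 0.72], [0.36, 1.08], [0.49, 1.43], [0.63, 1.78], [0.78, 2.13], [0.93, 2.48], [1.09, 2.82], [1.26, 3.16], [1.43, 3.5]]
19 30 [[0.18, 0.33], [0.37, 0.66], [0.56, 0.99], [0.76, 1.31], [0.96, 1.63], [1.17, 1.95], [1.39, 2.26], [1.61, 2.56], [1.84, 2.87], [2.07, 3.16]]
30 40 [[0.22, 0.27], [0.44, 0.53], [0.67, 0.79], [0.9, 1.04], [1.13, 1.29], [1.38, 1.54], [1.62, 1.78], [1.87, 2.02], [2.12, 2.26], [2.38, 2.48]]
40 50 [[0.26, 0.22], [0.53, 0.44], [0.79, 0.66], [1.07, 0.87], [1.34, 1.08], [1.62, 1.28], [1.9, 1.47], [2.19, 1.67], [2.48, 1.85], [2.77, 2.03]]
50 60 [[0.3, 0.18], [0.59, 0.35], [0.9, 0.51], [1.2, 0.67], [1.51, 0.83], [1.82, 0.98], [2.13, 1.12], [2.45, 1.26], [2.76, 1.39], [3.08, 1.52]]
60 70 [[0.32, 0.12], [0.65, 0.24], [0.97, 0.35], [1.3, 0.45], [1.63, 0.55], [1.96, 0.65], [2.29, 0.73], [2.63, 0.82], [2.96, 0.89], [3.3, 0.96]]
70 76 [[0.2, 0.04], [0.41, 0.08], [0.61, 0.11], [0.81, 0.14], [1.02, 0.17], [1.22, 0.2], [1.43, 0.23], [1.63, 0.25], [1.84, 0.28], [2.04, 0.3]]
```

Request:
play_rows --pt "1 0 0.04 -0.27 0" --pt "1 0 0.09 -0.54 0" --pt "1 0 0.14 -0.81 0" --pt "1 0 0.2 -1.08 0" --pt "1 0 0.26 -1.35 0" --pt "1 0 0.32 -1.62 0" --pt "1 0 0.39 -1.89 0" --pt "1 0 0.46 -2.15 0" --pt "1 0 0.53 -2.42 0" --pt "1 0 0.61 -2.68 0"

```text
clock: 5.5
eef_pos: [503.6, -196.7, 187.6]
tool_rot: [3.141, 0.0, 1.641]
force: [5.7, -1.0, -6.4]
width: 7.5
gripper_force: 58.3
```

Request:
play_rows --pt "1 0 0.11 -0.36 0" --pt "1 0 0.23 -0.72 0" --pt "1 0 0.36 -1.08 0" --pt "1 0 0.49 -1.43 0" --pt "1 0 0.63 -1.78 0" --pt "1 0 0.78 -2.13 0" --pt "1 0 0.93 -2.48 0" --pt "1 0 1.09 -2.82 0" --pt "1 0 1.26 -3.16 0" --pt "1 0 1.43 -3.5 0"

```text
clock: 6.5
eef_pos: [517.0, -195.9, 222.3]
tool_rot: [-3.141, 0.0, 1.64]
force: [4.8, -1.4, -7.7]
width: 7.4
gripper_force: 58.2
```

Request:
play_rows --pt "1 0 0.18 -0.33 0" --pt "1 0 0.37 -0.66 0" --pt "1 0 0.56 -0.99 0" --pt "1 0 0.76 -1.31 0" --pt "1 0 0.96 -1.63 0" --pt "1 0 1.17 -1.95 0" --pt "1 0 1.39 -2.26 0" --pt "1 0 1.61 -2.56 0" --pt "1 0 1.84 -2.87 0" --pt "1 0 2.07 -3.16 0"

```text
clock: 7.5
eef_pos: [537.0, -194.6, 254.7]
tool_rot: [-3.14, -0.0, 1.64]
force: [-2.5, -2.0, -5.9]
width: 8.1
gripper_force: 58.3
```

Request:
play_rows --pt "1 0 0 0 0" --pt "1 0 0 0 0" --pt "1 0 0 0 0" --pt "1 0 0 0 0" --pt "1 0 0 0 0" --pt "1 0 0 0 0" --pt "1 0 0 0 0" --pt "1 0 0 0 0" --pt "1 0 0 0 0" --pt "1 0 0 0 0"

```text
clock: 8.5
eef_pos: [537.0, -194.6, 254.7]
tool_rot: [-3.14, -0.0, 1.64]
force: [-5.5, -2.6, -0.4]
width: 7.8
gripper_force: 58.8
```

Request:
play_rows --pt "1 0 0 0 0" --pt "1 0 0 0 0" --pt "1 0 0 0 0" --pt "1 0 0 0 0"

```text
clock: 8.9
eef_pos: [537.0, -194.6, 254.7]
tool_rot: [-3.14, -0.0, 1.64]
force: [-4.8, -2.5, -0.3]
width: 7.8
gripper_force: 58.8
```

```bash
python3 - <<'E'
from h import *
to(497,-197,161)
im,d=ctrl.get_image("scene"); cv2.imwrite("pics/s2.png",im[60:440,90:500,::-1])
E
```

```text
8.9 [ 537.  -194.6  254.7] [-3.1402e+00 -2.0000e-04  1.6398e+00] w 7.849650665710986 F [-4.8 -2.5 -0.3] ->cm [ 0.04 -4.01  9.37] spin 0.12
```

View pics/s2.png

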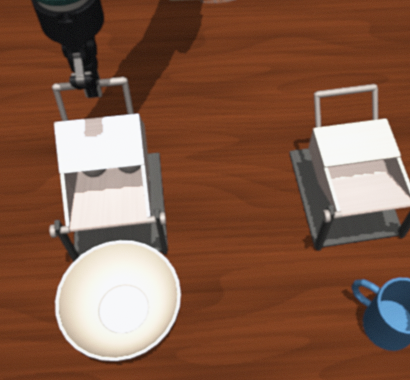

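```bash
python3 - <<'E'
from h import *
im,d=ctrl.get_image("scene")
m=np.zeros(d.shape,bool); m[188:222,152:228]=1
p=P("scene",d,m); c=p.mean(0); n=np.linalg.svd(p-c,full_matrices=False)[2][2]; print(c.round(),n.round(3),np.degrees(np.arccos(abs(n[2]))))
to(497,-197,161)
E
```

```text
[ 594. -193.  184.] [-0.483 -0.032 -0.875] 28.95718133258323
9.0 [ 537.  -194.6  254.7] [-3.1401e+00 -3.0000e-04  1.6398e+00] w 7.619784369930276 F [-5.9 -1.2  0.2] ->cm [ 0.03 -4.01  9.37] spin 0.12
```

The tilt measures 29°, and the tin was held still for 1.5 s while the vertical force dropped from 6 N to nearly zero. That drop is the balls rolling forward. Now I tip it on.

Request:
play_rows --pt "1 0 0.22 -0.27 0" --pt "1 0 0.44 -0.53 0" --pt "1 0 0.67 -0.79 0" --pt "1 0 0.9 -1.04 0" --pt "1 0 1.13 -1.29 0" --pt "1 0 1.38 -1.54 0" --pt "1 0 1.62 -1.78 0" --pt "1 0 1.87 -2.02 0" --pt "1 0 2.12 -2.26 0" --pt "1 0 2.38 -2.48 0"

```text
clock: 10.0
eef_pos: [559.3, -193.2, 279.5]
tool_rot: [-3.137, -0.001, 1.639]
force: [-8.5, -1.0, 2.0]
width: 7.5
gripper_force: 58.5
```

Request:
play_rows --pt "1 0 0.26 -0.22 0" --pt "1 0 0.53 -0.44 0" --pt "1 0 0.79 -0.66 0" --pt "1 0 1.07 -0.87 0" --pt "1 0 1.34 -1.08 0" --pt "1 0 1.62 -1.28 0" --pt "1 0 1.9 -1.47 0" --pt "1 0 2.19 -1.67 0" --pt "1 0 2.48 -1.85 0" --pt "1 0 2.77 -2.03 0"

```text
clock: 11.0
eef_pos: [585.8, -191.5, 300.8]
tool_rot: [-3.135, -0.001, 1.639]
force: [-12.5, -0.1, 11.9]
width: 7.8
gripper_force: 58.7
```

Request:
play_rows --pt "1 0 0.3 -0.18 0" --pt "1 0 0.59 -0.35 0" --pt "1 0 0.9 -0.51 0" --pt "1 0 1.2 -0.67 0" --pt "1 0 1.51 -0.83 0" --pt "1 0 1.82 -0.98 0" --pt "1 0 2.13 -1.12 0" --pt "1 0 2.45 -1.26 0" --pt "1 0 2.76 -1.39 0" --pt "1 0 3.08 -1.52 0"

```text
clock: 12.0
eef_pos: [617.6, -189.5, 318.0]
tool_rot: [-3.139, -0.0, 1.639]
force: [-12.7, 0.7, 15.6]
width: 7.9
gripper_force: 58.8
```

Request:
play_rows --pt "1 0 0.32 -0.13 0" --pt "1 0 0.65 -0.26 0" --pt "1 0 0.97 -0.38 0" --pt "1 0 1.3 -0.5 0" --pt "1 0 1.63 -0.61 0" --pt "1 0 1.96 -0.72 0" --pt "1 0 2.29 -0.82 0" --pt "1 0 2.62 -0.92 0" --pt "1 0 2.94 -1.01 0" --pt "1 0 3.26 -1.1 0"

```text
clock: 13.0
eef_pos: [653.1, -187.2, 328.9]
tool_rot: [3.138, 0.002, 1.64]
force: [-4.4, -2.1, 8.0]
width: 8.0
gripper_force: 60.6
```

Request:
play_rows --pt "1 0 0.16 -0.03 0" --pt "1 0 0.32 -0.06 0" --pt "1 0 0.48 -0.09 0" --pt "1 0 0.64 -0.12 0" --pt "1 0 0.8 -0.15 0" --pt "1 0 0.96 -0.17 0" --pt "1 0 1.12 -0.2 0" --pt "1 0 1.2 -0.21 0" --pt "1 0 1.2 -0.21 0" --pt "1 0 1.2 -0.21 0"

```text
clock: 14.0
eef_pos: [664.7, -186.5, 330.8]
tool_rot: [3.139, 0.002, 1.64]
force: [-5.4, -0.7, 9.3]
width: 7.5
gripper_force: 60.7
```

```bash
python3 - <<'E'
from h import *
im,d=ctrl.get_image("scene"); cv2.imwrite("pics/s3.png",im[60:440,90:500,::-1])
for r in ctrl.search_frame("scene","ball_a_center"): print(r)
to(497,-197,161)
E
```

```text
{'bbox': [213.5, 341.6, 237.9, 373.5], 'confidence': 0.63}
14.1 [ 664.7 -186.5  330.9] [3.1389e+00 1.8000e-03 1.6400e+00] w 7.615457491332727 F [-5.3 -1.7  9.2] ->cm [  0.11 -16.8   16.99] spin 0.12
```

View pics/s3.png

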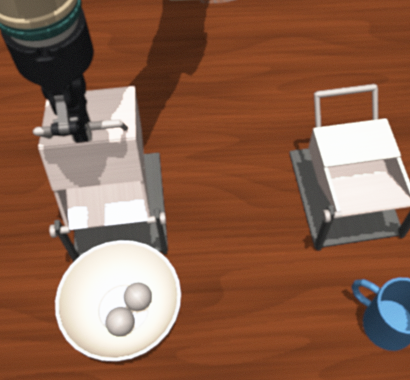

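Both balls are in the bowl, at crop pixels (137, 295) and (120, 321). I'll reverse the arc to lower the tin.

```bash
python3 - <<'E'
import numpy as np
def pos(a):
    a=np.radians(a);return np.array([-195*np.cos(a)+30*np.sin(a),195*np.sin(a)+30*np.cos(a)])/10
cur=np.array([16.8,16.68])  # rel to start
A=min(np.linspace(70,78,801),key=lambda a:abs((pos(a)-pos(0))[0]-16.8)); e=cur-(pos(A)-pos(0)); print(A,e)
k=[A,62,50,38,26,14,5,0]
f=lambda a:pos(a)-pos(0)+e*a/A
for lo,hi in zip(k,k[1:]):
    print(lo,hi,[[1,0,round(q[0],2),round(-q[1],2),0] for q in (f(x)-f(lo) for x in np.linspace(lo,hi,11)[1:])])
E
```

```text
73.39 [-0.00063347  0.13611553]
73.39 62 [[1, 0, np.float64(-0.39), np.float64(0.06), 0], [1, 0, np.float64(-0.77), np.float64(0.13), 0], [1, 0, np.float64(-1.16), np.float64(0.2), 0], [1, 0, np.float64(-1.54), np.float64(0.28), 0], [1, 0, np.float64(-1.93), np.float64(0.37), 0], [1, 0, np.float64(-2.31), np.float64(0.47), 0], [1, 0, np.float64(-2.68), np.float64(0.58), 0], [1, 0, np.float64(-3.06), np.float64(0.69), 0], [1, 0, np.float64(-3.43), np.float64(0.81), 0], [1, 0, np.float64(-3.81), np.float64(0.94), 0]]
62 50 [[1, 0, np.float64(-0.39), np.float64(0.14), 0], [1, 0, np.float64(-0.77), np.float64(0.29), 0], [1, 0, np.float64(-1.16), np.float64(0.45), 0], [1, 0, np.float64(-1.54), np.float64(0.62), 0], [1, 0, np.float64(-1.91), np.float64(0.79), 0], [1, 0, np.float64(-2.28), np.float64(0.98), 0], [1, 0, np.float64(-2.65), np.float64(1.17), 0], [1, 0, np.float64(-3.02), np.float64(1.36), 0], [1, 0, np.float64(-3.37), np.float64(1.57), 0], [1, 0, np.float64(-3.73), np.float64(1.78), 0]]
50 38 [[1, 0, np.float64(-0.35), np.float64(0.22), 0], [1, 0, np.float64(-0.7), np.float64(0
[... 1633 characters left out ...]
), np.float64(1.76), 0], [1, 0, np.float64(-0.73), np.float64(2.05), 0], [1, 0, np.float64(-0.81), np.float64(2.35), 0], [1, 0, np.float64(-0.89), np.float64(2.65), 0], [1, 0, np.float64(-0.97), np.float64(2.96), 0]]
5 0 [[1, 0, np.float64(-0.04), np.float64(0.17), 0], [1, 0, np.float64(-0.08), np.float64(0.34), 0], [1, 0, np.float64(-0.12), np.float64(0.51), 0], [1, 0, np.float64(-0.15), np.float64(0.68), 0], [1, 0, np.float64(-0.19), np.float64(0.85), 0], [1, 0, np.float64(-0.22), np.float64(1.01), 0], [1, 0, np.float64(-0.25), np.float64(1.19), 0], [1, 0, np.float64(-0.28), np.float64(1.36), 0], [1, 0, np.float64(-0.31), np.float64(1.53), 0], [1, 0, np.float64(-0.34), np.float64(1.7), 0]]
```

Request:
play_rows --pt "1 0 -0.39 0.06 0" --pt "1 0 -0.77 0.13 0" --pt "1 0 -1.16 0.2 0" --pt "1 0 -1.54 0.28 0" --pt "1 0 -1.93 0.37 0" --pt "1 0 -2.31 0.47 0" --pt "1 0 -2.68 0.58 0" --pt "1 0 -3.06 0.69 0" --pt "1 0 -3.43 0.81 0" --pt "1 0 -3.81 0.94 0"

```text
clock: 15.1
eef_pos: [628.1, -188.8, 321.9]
tool_rot: [3.135, 0.002, 1.64]
force: [-4.2, -0.5, 9.8]
width: 7.4
gripper_force: 60.8
```

Request:
play_rows --pt "1 0 -0.39 0.14 0" --pt "1 0 -0.77 0.29 0" --pt "1 0 -1.16 0.45 0" --pt "1 0 -1.54 0.62 0" --pt "1 0 -1.91 0.79 0" --pt "1 0 -2.28 0.98 0" --pt "1 0 -2.65 1.17 0" --pt "1 0 -3.02 1.36 0" --pt "1 0 -3.37 1.57 0" --pt "1 0 -3.73 1.78 0"

```text
clock: 16.1
eef_pos: [590.7, -191.2, 303.3]
tool_rot: [3.136, 0.001, 1.64]
force: [-3.2, -1.9, 5.7]
width: 7.5
gripper_force: 62.1
```

Request:
play_rows --pt "1 0 -0.35 0.22 0" --pt "1 0 -0.7 0.45 0" --pt "1 0 -1.04 0.68 0" --pt "1 0 -1.38 0.92 0" --pt "1 0 -1.71 1.17 0" --pt "1 0 -2.03 1.43 0" --pt "1 0 -2.35 1.69 0" --pt "1 0 -2.67 1.96 0" --pt "1 0 -2.98 2.24 0" --pt "1 0 -3.28 2.52 0"

```text
clock: 17.1
eef_pos: [556.4, -193.4, 276.1]
tool_rot: [3.141, 0.0, 1.64]
force: [-5.1, -0.6, 6.1]
width: 7.4
gripper_force: 62.9
```

Request:
play_rows --pt "1 0 -0.3 0.29 0" --pt "1 0 -0.59 0.58 0" --pt "1 0 -0.88 0.88 0" --pt "1 0 -1.15 1.19 0" --pt "1 0 -1.43 1.5 0" --pt "1 0 -1.69 1.82 0" --pt "1 0 -1.95 2.14 0" --pt "1 0 -2.21 2.47 0" --pt "1 0 -2.45 2.81 0" --pt "1 0 -2.69 3.15 0"

```text
clock: 18.1
eef_pos: [529.9, -195.0, 243.7]
tool_rot: [3.141, 0.0, 1.64]
force: [0.6, -2.2, -0.2]
width: 7.6
gripper_force: 64.0
```

Request:
play_rows --pt "1 0 -0.23 0.34 0" --pt "1 0 -0.46 0.69 0" --pt "1 0 -0.67 1.05 0" --pt "1 0 -0.88 1.4 0" --pt "1 0 -1.09 1.77 0" --pt "1 0 -1.28 2.13 0" --pt "1 0 -1.47 2.5 0" --pt "1 0 -1.65 2.88 0" --pt "1 0 -1.82 3.26 0" --pt "1 0 -1.98 3.64 0"

```text
clock: 19.1
eef_pos: [510.0, -196.3, 207.6]
tool_rot: [3.141, 0.0, 1.64]
force: [3.4, -2.0, -3.7]
width: 7.7
gripper_force: 62.0
```

Request:
play_rows --pt "1 0 -0.12 0.29 0" --pt "1 0 -0.23 0.58 0" --pt "1 0 -0.34 0.87 0" --pt "1 0 -0.44 1.16 0" --pt "1 0 -0.54 1.46 0" --pt "1 0 -0.64 1.76 0" --pt "1 0 -0.73 2.05 0" --pt "1 0 -0.81 2.35 0" --pt "1 0 -0.89 2.65 0" --pt "1 0 -0.97 2.96 0"

```text
clock: 20.1
eef_pos: [500.5, -196.9, 178.0]
tool_rot: [3.141, 0.0, 1.64]
force: [5.0, -0.5, -1.1]
width: 7.5
gripper_force: 61.2
```

Request:
play_rows --pt "1 0 -0.03 0.14 0" --pt "1 0 -0.06 0.28 0" --pt "1 0 -0.09 0.42 0" --pt "1 0 -0.12 0.55 0" --pt "1 0 -0.15 0.68 0" --pt "1 0 -0.18 0.81 0" --pt "1 0 -0.21 0.93 0" --pt "1 0 -0.23 1.05 0" --pt "1 0 -0.25 1.17 0" --pt "1 0 -0.27 1.28 0"

```text
clock: 21.1
eef_pos: [498.2, -197.0, 165.6]
tool_rot: [3.14, 0.0, 1.64]
force: [5.1, -0.4, -0.6]
width: 7.8
gripper_force: 61.3
```

Request:
play_rows --pt "1 0 -0.01 0.08 0" --pt "1 0 -0.02 0.16 0" --pt "1 0 -0.03 0.23 0" --pt "1 0 -0.04 0.29 0" --pt "1 0 -0.05 0.34 0" --pt "1 0 -0.06 0.38 0" --pt "1 0 -0.07 0.4 0" --pt "1 0 -0.07 0.4 0" --pt "1 0 -0.07 0.4 0"

```text
clock: 22.0
eef_pos: [498.1, -197.1, 164.2]
tool_rot: [3.138, -0.0, 1.64]
force: [0.6, 2.3, 22.4]
width: 7.4
gripper_force: 63.7
```

The tin is seated, with about 22 N pressing down. I'll take off the preload and then open.

Request:
play_rows --pt "1 0 0 -0.1 0" --pt "1 0 0 -0.2 0" --pt "1 0 0 -0.25 0" --pt "1 0 0 -0.25 0" --pt "1 0 0 -0.25 0"

```text
clock: 22.5
eef_pos: [498.0, -197.1, 164.4]
tool_rot: [3.139, 0.0, 1.641]
force: [5.9, -0.3, 3.3]
width: 7.4
gripper_force: 61.6
```

Request:
play_rows --pt "0.8 0 0 0 0" --pt "0.7 0 0 0 0" --pt "0.6 0 0 0 0" --pt "0.5 0 0 0 0" --pt "0.4 0 0 0 0" --pt "0.4 0 0 0 0" --pt "0.4 0 0 0 0" --pt "0.4 0 0 0 0"

```text
clock: 23.3
eef_pos: [496.7, -197.2, 163.9]
tool_rot: [-3.141, -0.0, 1.64]
force: [-0.8, 0.3, 0.2]
width: 51.3
gripper_force: 0.0
```

Request:
play_rows --pt "0.4 0 0 -0.5 0" --pt "0.4 0 0 -1.5 0" --pt "0.4 0 0 -3 0" --pt "0.4 0 0 -4.5 0" --pt "0.4 0 0 -6 0" --pt "0.4 0 0 -7.5 0" --pt "0.4 0 0 -9 0" --pt "0.4 0 0 -10 0" --pt "0.4 0 0 -10 0" --pt "0.4 0 0 -10 0"

```text
clock: 24.3
eef_pos: [496.6, -197.1, 263.9]
tool_rot: [3.142, -0.0, 1.64]
force: [-0.1, 0.1, -0.4]
width: 51.3
gripper_force: 0.0
```

```bash
python3 - <<'E'
from h import *
im,d=ctrl.get_image("scene"); cv2.imwrite("pics/s4.png",im[60:440,90:500,::-1])
to(497,-197,161)
d=ctrl.get_image("top")[1]
p=P("top",d,np.ones(d.shape,bool))
t=p[(p[:,0]>550)&(p[:,0]<600)&(p[:,1]<-160)&(p[:,1]>-220)]; c=t.mean(0); n=np.linalg.svd(t-c,full_matrices=False)[2][2]; print(c,n)
E
```

```text
24.35 [ 496.4 -197.   263.5] [-3.1408e+00 -4.0000e-04  1.6402e+00] w 51.37990900308745 F [ 0.3  0.1 -0.7] ->cm [-0.    0.06 10.25] spin 0.14
[ 570.21088226 -189.47197774  196.4552502 ] [-0.99763474  0.0243391  -0.06428481]
```

View pics/s4.png

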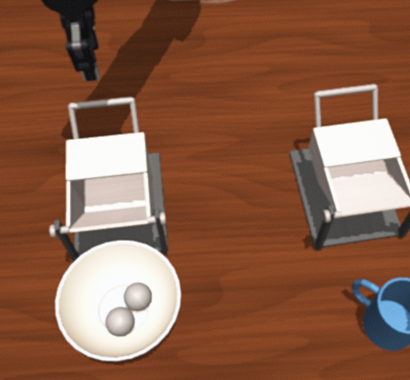

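The tin is back at rest: its handle is at (70–134, 102) in the crop, the same place as at the start. It is empty, both balls are in the bowl, the bowl has not moved and the gripper is clear.

```bash
python3 -c "
from cell import ctrl
print(ctrl.finish_job())"
```

```text
the job is handed in; nothing more can be done
None
```

The job is handed in at about 24 s: I tipped the deep tin to 29°, held it for 1.5 s, then tipped it on until both balls rolled into the bowl; the tin is back on its stand and released, and the bowl has not moved.

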